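# Stow angle supports in alternating directions in the hood case

### The arm

A 7-joint arm with a two-finger parallel gripper is mounted at the origin on the work surface. World frame = base frame: x ahead of the robot, y to its left, z up, the work surface at z = 0. Lengths are in m, angles in rad, forces in N, time in s.
With the tool pointing down it reaches from about 0.4 to 0.85 m from the base axis. Payload 10.4 kg.
Tool frame: the origin (TCP) lies between the finger pads; the fingertips stand ahead of it and the grasp point (between the pads) lies 5 mm behind it (manip.tip_extent is the z of the fingertips in the tool frame, in m); z points along the fingers, y is the line along which they close (so a half turn about z gives the same grasp; the last joint's range is limited). The gripper opens to 85 mm and grips with 20 to 120 N. Pads are 22 mm wide; open, the fingers measure 114 mm over their backs; the gripper's body (76 mm by 85 mm) begins 54 mm behind the grasp point. The pads swing forward as they close: fully open they stand 13 mm farther back than shut.
Start: joints at [-1.162, 0.332, -0.065, 1.46, 0.022, 1.35, -0.088], TCP at [0.262, 0.568, 0.245] pointing down, gripper open.
Joint ranges: [-2.6, 2.6], [-0.5, 2.12], [-1.47, 1.34], [0.16, 2.42], [-1.27, 4.41], [0.06, 2.06], [-2.6, 2.6]. Speed limits (rad/s): [2.22, 2.22, 2.79, 2.79, 3.14, 3.14, 3.14].

### API

Orientations are given as a unit quaternion [x, y, z, w].
In Python, from workcell import status, viewer, manip gives the robot as it stands.
- The arm moves only by the tool play_rows, never from a script. Its argument "plan" is one flat list of numbers, 7 for each row, row after row: the turn, a rotation vector about the tool's x, y, z in degrees, then the shift along the tool's x, y, z in m, then the opening, from 0 (shut) to 1 (fully open). In form: [ax, ay, az, dx, dy, dz, grip, ax, ay, az, dx, dy, dz, grip, ...]. A call has 1 to 20 rows; each row is the pose to reach, as a shift and turn from the pose commanded when the call began, along the tool's axes at that moment; what a row does not reach only later rows make up. A row lasts 1/8 s, in which the tool goes at most 62.5 mm and 10.7 degrees, less where a joint would pass 70% of its speed; a pose out of reach is approached as far as the arm can. A call with a gripper value outside its range is refused whole. The fingers move at their own pace and stop on an object; "squeeze" is the grip in N (left out, the last holds). Time passes only in rows, so rows that repeat a pose let the fingers close. It gives the time, the measured TCP pose, the force, the opening and the grip force at its end, in the units of the state.
- status.get_obs(): the state, without advancing time (a new reading comes with each control period).
- viewer.camera(name): name is "side" or "top"; returns the picture (420x560x3 uint8, red, green, blue); there is no depth.
- viewer.camera_model(name): a dict with "fx", "fy", "cx", "cy" (pixels), "R" (3x3) and "t" (3): a world point X has camera coordinates R X + t. Camera axes: x right, y down, z forward; pixel columns grow to the right and rows downward; lengths in m; the calibration is good to about 2 mm. A picture is of the moment at which its call begins. camera_model takes no time and is no camera call.
- manip.hand_in(): hands the job in; it is judged then, once.
The state is a dict: "clock": time; "joint_pos": joint angles; "joint_velocities": joint speeds; "tau": joint torques, N m; "position": TCP position; "ee_rot": TCP orientation; "ft_force": force on the tool from outside, world axes, zero at the start; "torque": the same for the moment, N m; "grip_width": opening from 0.0 (shut) to 1.0 (fully open); "grasp_force": force on a finger pad.
Only numpy, scipy, OpenCV 4.12 (cv2) and the standard library are available. Lean on these libraries where they do the work, as an engineer would, in place of code of your own. Each camera call takes 0.05 s, during which the arm holds its last target. There are 200 camera calls.

### The job

Swing the white case's lid open until it rests back on its stop. One angle support lies in the case with its leg up: pile the other two on it in alternating directions, so that the pile is level and its ends and sides are flush. First take the one lying tilted, corner up like a tent, and set it level with its leg downward, standing on the free end of the support in the case while its other end rests on that support's leg; then lay the last one flat on top with its leg up, at the end above the first support's leg. Set the supports down rather than letting them fall, let go of them, and do not knock over or shift the bottles and glassware.

Things in the scene. Friction and masses are not known exactly. Their poses are not given: they have to be found in the camera images.
- case: the fixed white case's base tray, 220 mm (its x) by 200 mm (its y), walls 30 mm high and 6 mm thick, floor 6 mm thick; origin at the centre of its underside on the counter, z up. Its lid is hinged on the +y side.
- lid (a joint): lid angle, rad: 0 closed, grows as the lid's -y side (case frame) swings up and over to +y; stop at 1.72, a little past upright. The lid is a deep hood, 220 x 200 x 85 mm, 0.35 kg; closed, its top is 116 mm above the counter. Past about 1.1 rad its weight carries it on to the stop; before, it falls shut.
- lid_hinge (a point): point at the middle of the hinge line, fixed on the case; the hinge line runs along the case's x, 100 mm to +y of the case's centre, 31 mm above the counter.
- lid_grip (a point): centre of the lid's grip, a grey round bar 40 mm long (along the case's x), 20 mm in diameter, on a 22 mm high foot; axis 28 mm above the lid's top, 180 mm from the hinge line, near the edge opposite the hinge. Its two flat ends can be pinched and pivot between the fingers. Moves with the lid.
- base_angle: Aluminium L-shaped support: plate 120x45x12 mm, at one short end a leg 12 mm thick, 45 mm wide, 46 mm high over leg and plate; 0.16-0.29 kg. Lies loose in the case, plate flat on its floor, leg up. Origin at the plate's centre, 6 mm above its underside; x along the plate towards the leg, whose outer face is at x = +60 mm; z up; leg top 40 mm above the origin.
- tent_angle: Aluminium L-shaped support: plate 120x45x12 mm, at one short end a leg 12 mm thick, 45 mm wide, 46 mm high over leg and plate; 0.16-0.29 kg. Lies on the counter corner up, plate tilted 0.305 rad, leg end high. Origin at the plate's centre; x along the plate to the leg end, z square to the plate, upward; leg hangs at x = +48..60 mm to 40 mm below the origin. Piled, its origin is 46 mm above base_angle's.
- tent_leg (a point): point on the tented support's body, on its plate's middle plane at the leg end (54 mm from its origin along x).
- last_angle: Aluminium L-shaped support: plate 120x45x12 mm, at one short end a leg 12 mm thick, 45 mm wide, 46 mm high over leg and plate; 0.16-0.29 kg. Lies on the counter, plate flat, leg up. Origin at the plate's centre, 6 mm above its underside; x along the plate towards the leg; z up; leg top 40 mm above the origin. Piled, its origin is 58 mm above base_angle's.
- last_leg (a point): point on the last support's body, on its plate's middle plane at the leg end (54 mm from its origin along x).
- amber_bottle: amber glass bottle, 60 mm across, 130 mm tall, bystander; origin under its centre
- beaker: glass beaker, 72 mm across, 85 mm tall, bystander; origin under its centre
- jar: white jar, 60 mm across, 70 mm tall, bystander; origin under its centre
- measuring_cylinder: glass measuring cylinder on a 64 mm wide foot, 158 mm tall, bystander; origin under its centre
- funnel: clear funnel standing mouth down, 90 mm across, 95 mm tall, bystander; origin under its centre
- spray_bottle: white trigger spray bottle, 72 mm across, 195 mm tall, bystander; origin under its centre
There are look-alikes about, which are no part of the job. Leave any blue or purple look-alike of the last_angle alone.

How it is judged:
By the outcome, as a careful person would: the job done as asked, in the order asked, and still so for the second after the job is handed in, with the robot touching nothing.
It also fails if it takes over 72 s, if anything falls off the work surface, if the arm or the gripper's body presses on something with over 40 N, if the wrist force passes 120 N, or if a joint passes its speed limit or range.

## Working session

There is one attempt and no reset: what is moved stays moved. The work goes in short steps, Python scripts to look and compute and a tool call to move; the robot and the scene stay as the last step left them, time stands still between calls to the robot, and variables do not carry over. Pictures are saved under pics/ and viewed, at most 12 in all, crops included, and the job is handed in when it is done.

Besides the shell and the picture viewer there is one more tool, called after ">>>" in YAML: its name, and indented under it one key for each argument. play_rows: Moves the arm, as the interface text tells. Its arguments: {"type":"object","properties":{"plan":{"type":"array","items":{"type":"number"}},"squeeze":{"type":"number"}},"required":["plan"]}

```bash
ls; mkdir -p pics
python3 - <<'E'
from workcell import status, viewer, manip
import cv2,numpy as np
o=status.get_obs()
print({k:np.round(v,3).tolist() for k,v in o.items()}, manip.tip_extent)
for n in("side","top"):
    im=viewer.camera(n); cv2.imwrite(f"pics/{n}0.png",im[...,::-1])
    m=viewer.camera_model(n); print(n,{k:np.round(v,4).tolist() for k,v in m.items()})
E
```

```text
pics
{'clock': 0.0, 'joint_pos': [-1.162, 0.333, -0.065, 1.461, 0.022, 1.35, -0.089], 'joint_velocities': [-0.001, 0.001, -0.001, 0.0, 0.001, -0.0, -0.001], 'tau': [-0.0, -62.545, 0.049, -39.16, 0.016, 0.01, 0.0], 'position': [0.261, 0.567, 0.245], 'ee_rot': [0.214, 0.977, -0.001, -0.0], 'ft_force': [-0.368, -0.921, 0.743], 'torque': [-0.004, -0.015, 0.001], 'grasp_force': 0.0, 'grip_width': 1.0} 0.014
side {'fx': 436.6016, 'fy': 436.6016, 'cx': 284.2829, 'cy': 210.1139, 'R': [[0.9828, -0.1842, 0.0095], [-0.1123, -0.6387, -0.7612], [0.1463, 0.7471, -0.6484]], 't': [-0.5383, 0.0985, 1.087]}
top {'fx': 442.1278, 'fy': 442.1278, 'cx': 279.161, 'cy': 205.9673, 'R': [[0.0114, -0.9998, 0.019], [-0.9913, -0.0138, -0.1311], [0.1313, -0.0173, -0.9912]], 't': [-0.0801, 0.568, 1.2731]}
```

View pics/side0.png

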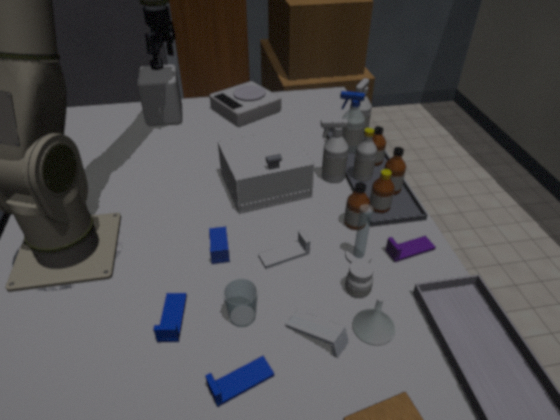

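View pics/top0.png

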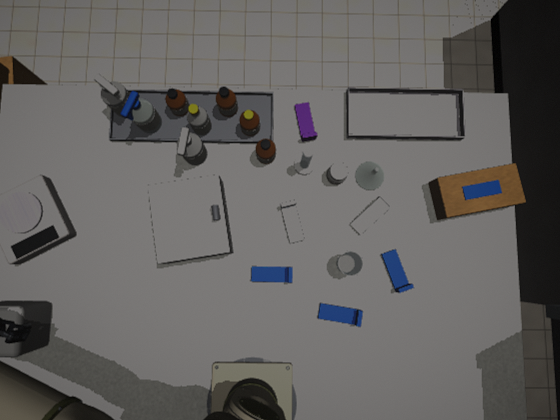

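The top view shows the lid with its grip at about (215,213), the last angle at (292,222), the tent at (370,215), and the bystanders around them. I'll enlarge both working areas for corner positions.

```bash
cat > h.py <<'E'
from workcell import status, viewer, manip
import cv2,numpy as np
from scipy.spatial.transform import Rotation as Ro
M={n:viewer.camera_model(n) for n in("side","top")}
def ray(n,u,v):
    m=M[n];R=np.array(m["R"]);t=np.array(m["t"])
    d=R.T@np.array([(u-m["cx"])/m["fx"],(v-m["cy"])/m["fy"],1]);return -R.T@t,d/np.linalg.norm(d)
def onz(n,u,v,z):
    c,d=ray(n,u,v);return c+d*(z-c[2])/d[2]
def two(a,b):  # a=top px, b=side px
    (c1,d1),(c2,d2)=ray("top",*a),ray("side",*b)
    s=np.linalg.lstsq(np.c_[d1,-d2],c2-c1,rcond=None)[0]
    p,q=c1+d1*s[0],c2+d2*s[1];return (p+q)/2,np.linalg.norm(p-q)
def proj(n,X):
    m=M[n];p=np.array(m["R"])@X+np.array(m["t"]);return np.array([m["fx"]*p[0]/p[2]+m["cx"],m["fy"]*p[1]/p[2]+m["cy"]])
def crop(n,u0,v0,w,h,k,name,im=None):
    im=viewer.camera(n) if im is None else im
    c=cv2.resize(im[v0:v0+h,u0:u0+w],None,fx=k,fy=k,interpolation=cv2.INTER_CUBIC)
    c=np.clip(255*(c/255.)**.6*1.3,0,255).astype(np.uint8)
    for x in range((u0//10+1)*10,u0+w,10): cv2.line(c,((x-u0)*k,0),((x-u0)*k,6 if x%50 else 16),(255,0,0),1)
    for y in range((v0//10+1)*10,v0+h,10): cv2.line(c,(0,(y-v0)*k),(6 if y%50 else 16,(y-v0)*k),(255,0,0),1)
    cv2.imwrite(f"pics/{name}.png",c[...,::-1])
def quat(zdir_yaw): pass
def delta(p,q=None):
    """tool-frame shift and rotvec(deg) from commanded~measured pose to world p, quat q"""
    o=status.get_obs();R=Ro.from_quat(o["ee_rot"])
    s=R.inv().apply(np.array(p)-o["position"])
    r=np.zeros(3) if q is None else (R.inv()*Ro.from_quat(q)).as_rotvec(degrees=True)
    return np.round(r,2),np.round(s,4)
def down(yaw,tilt=None):
    """tool pointing down, closing line (tool y) along world heading yaw"""
    y=np.array([np.cos(yaw),np.sin(yaw),0]);z=np.array([0,0,-1.]);x=np.cross(y,z)
    return Ro.from_matrix(np.c_[x,y,z]).as_quat()
E
python3 - <<'E'
from h import *
crop("top",140,140,260,140,3,"tcrop"); crop("side",210,120,190,240,2,"scrop0")
im=viewer.camera("side"); crop("side",210,220,200,140,4,"scrop",im)
E
```

```text
(no output)
```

View pics/tcrop.png

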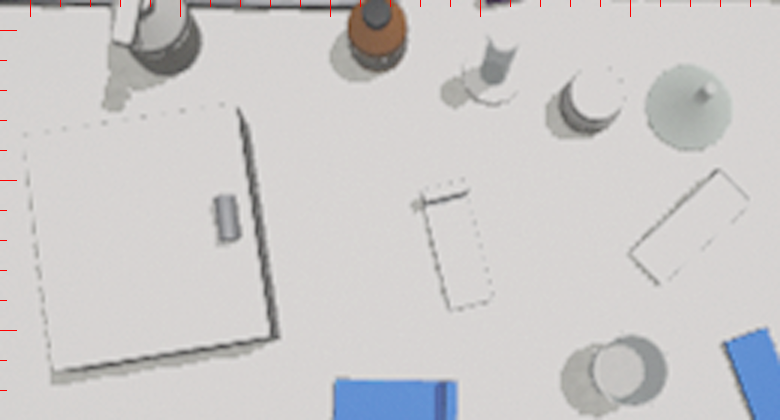

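View pics/scrop.png

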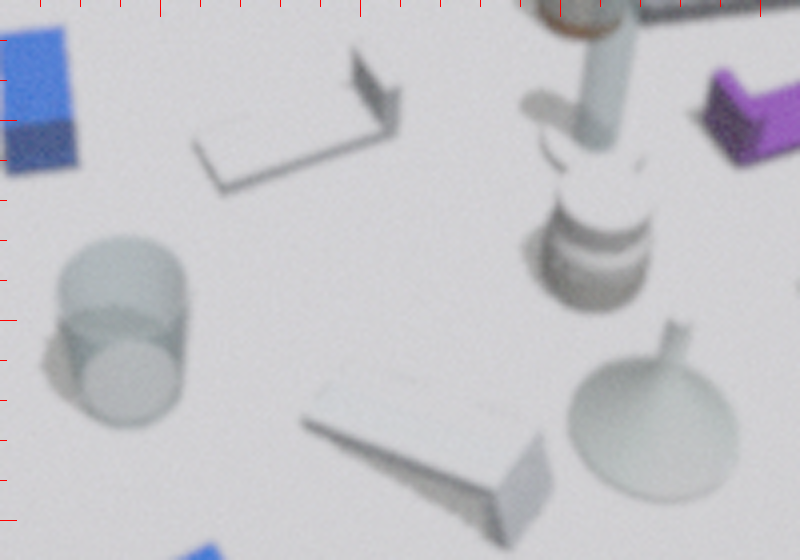

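Lid corners (top crop), both angles' corners and the grip are readable; now computing poses.

Run:
```python
from h import *
T=lambda x,y:(140+(x+.5)/3-.5,140+(y+.5)/3-.5)
S=lambda x,y:(210+(x+.5)/4-.5,220+(y+.5)/4-.5)
print("cams",ray("top",0,0)[0],ray("side",0,0)[0])
c=[onz("top",*T(*p),.116) for p in[(25,135),(238,105),(275,338),(52,372)]]
print("lid",np.round(c,4).tolist(),"ctr",np.mean(c,0)); 
for a,b in((2,1),(3,0),(2,3),(1,0)): d=c[b]-c[a];print(np.linalg.norm(d),np.degrees(np.arctan2(d[1],d[0])))
print("grip",onz("top",*T(227,218),.152))
print("grip top ends",onz("top",*T(222,196),.154),onz("top",*T(232,241),.154))
zh,zl=.0475,.0114
for nm,tp,sp in(("tentH1",(720,170),(543,432)),("tentH2",(748,198),(495,490)),("tentL1",(660,285),(303,418)),("tentL2",(630,253),(335,375))):
    z=zh if "H" in nm else zl
    print(nm,onz("top",*T(*tp),z).round(4),onz("side",*S(*sp),z).round(4),two(T(*tp),S(*sp)))
for nm,tp,sp,z in(("lastE1",(452,310),(197,140),.012),("lastE2",(492,300),(222,188),.012),("legTopL",(422,192),(355,48),.046),("legTopR",(467,182),(400,88),.046),):
    print(nm,onz("top",*T(*tp),z).round(4),onz("side",*S(*sp),z).round(4))
```

```text
cams [ 0.39678497 -0.05019109  1.33788267] [ 0.38115077 -0.84834818  0.78490754]
lid [[0.6136, 0.2951, 0.116], [0.645, 0.0984, 0.116], [0.4285, 0.0583, 0.116], [0.3954, 0.2598, 0.116]] ctr [0.52060325 0.17789328 0.116     ]
0.2201360321696891 10.495349059552703
0.2210251274977458 9.204572405796275
0.20421791597390646 99.34147524036572
0.199258985419761 99.07316562855078
grip [0.53423823 0.10083148 0.152     ]
grip top ends [0.55383389 0.10565832 0.154     ] [0.51336434 0.0954899  0.154     ]
tentH1 [ 0.6007 -0.3705  0.0475] [ 0.6006 -0.3728  0.0475] (array([ 0.60125072, -0.37116643,  0.04501572]), np.float64(0.0002356969782728763))
tentH2 [ 0.5732 -0.3977  0.0475] [ 0.5684 -0.4002  0.0475] (array([ 0.57146269, -0.39824963,  0.04421323]), np.float64(0.004354013015109882))
tentL1 [ 0.4888 -0.3168  0.0114] [ 0.4902 -0.3189  0.0114] (array([ 0.48969533, -0.31734549,  0.00918165]), np.float64(0.001580873537822678))
tentL2 [ 0.5206 -0.2869  0.0114] [ 0.5121 -0.2953  0.0114] (array([ 0.51763315, -0.28827108,  0.00159511]), np.float64(0.007741048175920087))
lastE1 [ 0.4611 -0.1081  0.012 ] [ 0.4637 -0.1114  0.012 ]
lastE2 [ 0.4716 -0.148   0.012 ] [ 0.4728 -0.1528  0.012 ]
legTopL [ 0.5749 -0.0761  0.046 ] [ 0.567  -0.0835  0.046 ]
legTopR [ 0.5854 -0.1204  0.046 ] [ 0.5864 -0.1225  0.046 ]
```

Run:
```python
from h import *
q=down(np.radians(9.7))
for z in(.22,.144): print(delta([.534,.100,z],q))
```

```text
(array([-3.000e-02,  2.000e-02,  5.556e+01]), array([-0.4431, -0.3105,  0.0252]))
(array([-3.000e-02,  2.000e-02,  5.556e+01]), array([-0.4431, -0.3105,  0.1012]))
```

>>> play_rows:
  plan: [0,0,55.6,-0.443,-0.31,0.025,1,0,0,55.6,-0.443,-0.31,0.025,1,0,0,55.6,-0.443,-0.31,0.025,1,0,0,55.6,-0.443,-0.31,0.025,1,0,0,55.6,-0.443,-0.31,0.025,1,0,0,55.6,-0.443,-0.31,0.025,1,0,0,55.6,-0.443,-0.31,0.025,1,0,0,55.6,-0.443,-0.31,0.025,1,0,0,55.6,-0.443,-0.31,0.025,1,0,0,55.6,-0.443,-0.31,0.025,1,0,0,55.6,-0.443,-0.31,0.06,1,0,0,55.6,-0.443,-0.31,0.1,1,0,0,55.6,-0.443,-0.31,0.1,1]

```text
clock: 1.88
position: [0.532, 0.1014, 0.143]
ee_rot: [0.644, 0.765, -0.002, -0.002]
ft_force: [-0.4, -0.2, 0.2]
grip_width: 0.998
grasp_force: 0.0
```

>>> play_rows:
  plan: [0,0,0,0,0,0,0,0,0,0,0,0,0,0,0,0,0,0,0,0,0,0,0,0,0,0,0,0,0,0,0,0,0,0,0,0,0,0,0,0,0,0]
  squeeze: 40

```text
clock: 2.62
position: [0.5355, 0.1012, 0.147]
ee_rot: [0.645, 0.764, 0.002, 0.001]
ft_force: [1.5, 1.2, 7.4]
grip_width: 0.459
grasp_force: 42.4
```

Run:
```python
from h import *
o=status.get_obs();print(o["position"],o["grip_width"],o["grasp_force"],o["ft_force"],manip.tip_extent)
R=Ro.from_quat(o["ee_rot"])
# arc, case y dir
yaw=np.radians(9.7);cy=np.array([-np.sin(yaw),np.cos(yaw),0]);cz=np.array([0,0,1])
r=np.hypot(.18,.113);a0=np.arctan2(.113,-.18)
for th in np.linspace(0,1.72,13)[1:]:
    a=a0-th
    d=cy*(r*np.cos(a)+.18)+cz*(r*np.sin(a)-.113)
    print(round(th,3),R.inv().apply(d).round(3))
```

```text
[0.53547117 0.10115898 0.14704096] 0.459191049070752 42.37360060214996 [1.48812888 1.2359117  7.3676894 ] 0.014
0.143 [ 0.018  0.    -0.025]
0.287 [ 0.039  0.    -0.046]
0.43 [ 0.064  0.    -0.065]
0.573 [ 0.09   0.    -0.079]
0.717 [ 0.119  0.    -0.09 ]
0.86 [ 0.148  0.    -0.097]
1.003 [ 0.179  0.    -0.099]
1.147 [ 0.209  0.    -0.097]
1.29 [ 0.239  0.    -0.091]
1.433 [ 0.267  0.    -0.081]
1.577 [ 0.294  0.    -0.066]
1.72 [ 0.319 -0.    -0.048]
```

>>> play_rows:
  plan: [0,0,0,0.008,0,-0.012,0,0,0,0,0.018,0,-0.025,0,0,0,0,0.039,0,-0.046,0,0,0,0,0.064,0,-0.065,0,0,0,0,0.09,0,-0.079,0,0,0,0,0.119,0,-0.09,0,0,0,0,0.148,0,-0.097,0,0,0,0,0.179,0,-0.099,0,0,0,0,0.209,0,-0.097,0,0,0,0,0.239,0,-0.091,0,0,0,0,0.267,0,-0.081,0,0,0,0,0.294,0,-0.066,0,0,0,0,0.305,0,-0.058,0,0,0,0,0.314,0,-0.052,0,0,0,0,0.316,0,-0.05,0,0,0,0,0.316,0,-0.05,0]

```text
clock: 4.62
position: [0.4808, 0.4149, 0.1972]
ee_rot: [0.644, 0.765, 0.002, -0.001]
ft_force: [-2.1, 5.3, 8.3]
grip_width: 0.455
grasp_force: 44.1
```

Still gripped at near the stop. Release, rise, and move toward the tent while looking into the case.

>>> play_rows:
  plan: [0,0,0,0,0,0,0.75,0,0,0,0,0,0,0.75,0,0,0,0,0,0,0.75,0,0,0,0,0,0,0.75,0,0,0,0,0,-0.06,1,0,0,0,0,0,-0.11,1,0,0,0,0,0,-0.13,1]

```text
clock: 5.5
position: [0.4818, 0.4125, 0.329]
ee_rot: [0.645, 0.764, 0.002, 0.0]
ft_force: [-0.1, 1.3, -0.1]
grip_width: 0.999
grasp_force: 0.0
```

Run:
```python
from h import *
# tent target: axis heading
H=np.array([.5853,-.3855]);L=np.array([.5035,-.3045]);d=(H-L);print(np.degrees(np.arctan2(d[1],d[0])))
hd=np.arctan2(d[1],d[0])
# origin: plate top mid lies at  mid(H,L) ; subtract 6mm normal
x=np.array([np.cos(hd)*np.cos(.305),np.sin(hd)*np.cos(.305),np.sin(.305)])
y=np.array([-np.sin(hd),np.cos(hd),0]);z=np.cross(x,y)
m=np.r_[(H+L)/2,(.0475+.0114)/2];org=m-.006*z;print("org",org,np.linalg.norm(d)/np.cos(.305))
g=org+.010*x
for yy in(y,-y):
    q=Ro.from_matrix(np.c_[np.cross(yy,-z),yy,-z]).as_quat()
    for h in(.15,0.0): print(delta(g+h*z,q), g+h*z)
print(status.get_obs()["joint_pos"],status.get_obs()["position"])
```

```text
-44.71845052413978
org [ 0.54568028 -0.34626776  0.02372692] 0.1206885166948045
(array([ -5.18, -16.99, -35.4 ]), array([-0.7303, -0.0854,  0.1569])) [ 0.52045103 -0.32128525  0.16980689]
(array([ -5.18, -16.99, -35.4 ]), array([-0.7673, -0.0597,  0.3   ])) [ 0.55245806 -0.35297925  0.02672985]
(array([-22.07,   6.73, 142.89]), array([-0.7303, -0.0854,  0.1569])) [ 0.52045103 -0.32128525  0.16980689]
(array([-22.07,   6.73, 142.89]), array([-0.7673, -0.0597,  0.3   ])) [ 0.55245806 -0.35297925  0.02672985]
[-0.95856804  0.32234136  0.23871544  1.31296833 -0.07542717  1.51035315
 -0.55926182] [0.4818489  0.4125275  0.32900715]
```

>>> play_rows:
  plan: [-5.2,-17,-35.4,-0.73,-0.085,0.12,1,-5.2,-17,-35.4,-0.73,-0.085,0.12,1,-5.2,-17,-35.4,-0.73,-0.085,0.12,1,-5.2,-17,-35.4,-0.73,-0.085,0.12,1,-5.2,-17,-35.4,-0.73,-0.085,0.12,1,-5.2,-17,-35.4,-0.73,-0.085,0.12,1,-5.2,-17,-35.4,-0.73,-0.085,0.12,1,-5.2,-17,-35.4,-0.73,-0.085,0.12,1,-5.2,-17,-35.4,-0.73,-0.085,0.12,1,-5.2,-17,-35.4,-0.73,-0.085,0.12,1,-5.2,-17,-35.4,-0.73,-0.085,0.12,1,-5.2,-17,-35.4,-0.73,-0.085,0.157,1,-5.2,-17,-35.4,-0.73,-0.085,0.157,1,-5.2,-17,-35.4,-0.73,-0.085,0.157,1]

```text
clock: 7.25
position: [0.5195, -0.3217, 0.168]
ee_rot: [0.376, 0.914, -0.06, 0.139]
ft_force: [0.8, 1.0, -0.0]
grip_width: 0.995
grasp_force: 0.0
```

Run:
```python
from h import *
T=lambda x,y:(140+(x+.5)/3-.5,140+(y+.5)/3-.5)
print("jar",onz("top",*T(597,92),.07),"funnel",onz("top",*T(688,108),.0),"beaker",onz("top",*T(640,370),0.0))
t=viewer.camera("top");s=viewer.camera("side")
cv2.imwrite("pics/t1.png",t[...,::-1]);cv2.imwrite("pics/s1.png",s[...,::-1])
crop("top",130,150,130,125,4,"a",t);crop("side",205,100,130,125,4,"b",s)
a=cv2.imread("pics/a.png");b=cv2.imread("pics/b.png");cv2.imwrite("pics/case1.png",cv2.resize(np.hstack([a,b])[:, :],None,fx=.76,fy=.76,interpolation=cv2.INTER_AREA))
q=[0,0,0,1];o=status.get_obs();print(o["position"],delta([0.55246,-0.35298,0.02673]))
```

```text
jar [ 0.67259964 -0.24562216  0.07      ] funnel [ 0.67246148 -0.35037802  0.        ] beaker [ 0.40393987 -0.29789594  0.        ]
[ 0.52074172 -0.32040433  0.16916592] (array([0., 0., 0.]), array([-0.0005, -0.0005,  0.1495]))
```

View pics/case1.png

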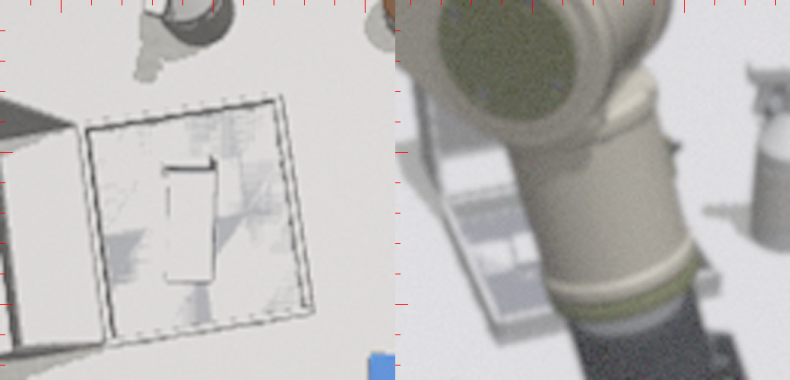

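>>> play_rows:
  plan: [0,0,0,0,0,0.05,1,0,0,0,0,0,0.1,1,0,0,0,0,0,0.13,1,0,0,0,0,0,0.149,1,0,0,0,0,0,0.149,1,0,0,0,0,0,0.149,0.4,0,0,0,0,0,0.149,0.4,0,0,0,0,0,0.149,0.4,0,0,0,0,0,0.149,0.4,0,0,0,0,0,0.149,0.4]
  squeeze: 50

```text
clock: 8.6
position: [0.5521, -0.3536, 0.0277]
ee_rot: [0.375, 0.914, -0.059, 0.141]
ft_force: [-2.4, 3.3, 7.2]
grip_width: 0.515
grasp_force: 49.5
```

Run:
```python
from h import *
im=cv2.imread("pics/t1.png")[...,::-1]
c=im[194:250,176:212]; print(c.min(),c.max())
g=c.astype(float).mean(2);g=(g-g.min())/(g.max()-g.min())*255
k=10
c=cv2.resize(g.astype(np.uint8),None,fx=k,fy=k,interpolation=cv2.INTER_CUBIC)
c=cv2.cvtColor(c,cv2.COLOR_GRAY2BGR)
for x in range(176,212,4): cv2.putText(c,str(x),((x-176)*k,8),0,.3,(0,0,255));cv2.line(c,((x-176)*k+5,8),((x-176)*k+5,14),(0,0,255))
for y in range(194,250,4): cv2.putText(c,str(y),(0,(y-194)*k+8),0,.3,(0,0,255));cv2.line(c,(20,(y-194)*k+5),(26,(y-194)*k+5),(0,0,255))
cv2.imwrite("pics/base10.png",c)
o=status.get_obs();R=Ro.from_quat(o["ee_rot"]);print(R.inv().apply([0,0,.2]).round(4))
```

```text
30 135
[-0.0604 -0.0006 -0.1907]
```

View pics/base10.png

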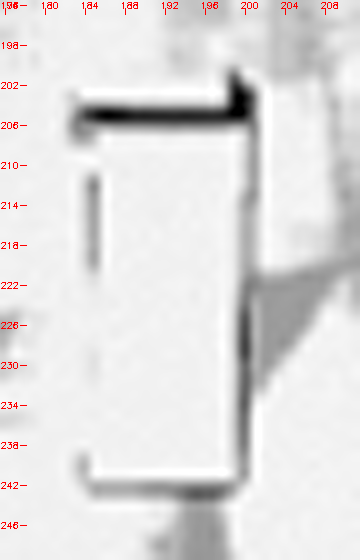

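Base angle: plate corners about (184.2,242.1), (199.5,242.1), leg's inner foot near (200.3,206.1); leg towards world +x.

>>> play_rows:
  plan: [0,0,0,-0.015,0,-0.048,0.4,0,0,0,-0.03,0,-0.095,0.4,0,0,0,-0.045,0,-0.143,0.4,0,0,0,-0.06,0,-0.19,0.4,0,0,0,-0.06,0,-0.19,0.4]

```text
clock: 9.22
position: [0.5533, -0.354, 0.2298]
ee_rot: [0.376, 0.914, -0.059, 0.143]
ft_force: [0.0, 0.2, -2.4]
grip_width: 0.512
grasp_force: 53.5
```

```bash
cat > base.py <<'E'
from h import *
P=lambda x,y:(176+(x+.5)/10-.5,194+(y+.5)/10-.5)
f=lambda x,y,z:onz("top",*P(x,y),z)
if __name__=="__main__":
    BL,BR,LR,LL=f(86,484,.018),f(239,484,.018),f(247,126,.018),f(97,126,.018)
    for n,a,b in(("BL-BR",BL,BR),("BR-LR",BR,LR),("BL-LL",BL,LL),("LL-LR",LL,LR)):
        d=b-a;print(n,np.linalg.norm(d).round(4),np.degrees(np.arctan2(d[1],d[0])).round(2))
    # inner leg face top, outer
    print("inner leg ctr",(LL+LR)/2,"end ctr",(BL+BR)/2)
    print("mid sides",(BL+LL)/2,(BR+LR)/2)
    print("leg top inner R",f(235,106,.052),"L",f(75,106,.052))
    o=status.get_obs();print(o["position"],o["ee_rot"],o["grasp_force"],o["joint_pos"].round(2) if hasattr(o["joint_pos"],"round") else o["joint_pos"])
E
python3 base.py
```

```text
BL-BR 0.0453 -89.29
BR-LR 0.1072 0.72
BL-LL 0.1072 0.5
LL-LR 0.0448 -89.2
inner leg ctr [0.56752153 0.18603468 0.018     ] end ctr [0.46032972 0.18488512 0.018     ]
mid sides [0.51362998 0.20798459 0.018     ] [0.51422126 0.16293521 0.018     ]
leg top inner R [0.56927816 0.16180978 0.052     ] L [0.56862596 0.2084309  0.052     ]
[ 0.55329188 -0.35403899  0.22978504] [ 0.37564842  0.91373706 -0.05918763  0.14307228] 53.47077190876007 [-0.29  0.27  0.88  1.72 -0.16  0.95  1.4 ]
```

Run:
```python
from h import *
q=down(np.radians(-89.2))
print(delta([.5096,.1854,.2],q),delta([.5096,.1854,.11],q))
```

```text
(array([ 20.85,   8.8 , 133.17]), array([ 0.3999,  0.3527, -0.0975])) (array([ 20.85,   8.8 , 133.17]), array([ 0.4274,  0.3528, -0.0118]))
```

>>> play_rows:
  plan: [20.85,8.8,133.2,0.4,0.353,-0.098,0.4,20.85,8.8,133.2,0.4,0.353,-0.098,0.4,20.85,8.8,133.2,0.4,0.353,-0.098,0.4,20.85,8.8,133.2,0.4,0.353,-0.098,0.4,20.85,8.8,133.2,0.4,0.353,-0.098,0.4,20.85,8.8,133.2,0.4,0.353,-0.098,0.4,20.85,8.8,133.2,0.4,0.353,-0.098,0.4,20.85,8.8,133.2,0.4,0.353,-0.098,0.4,20.85,8.8,133.2,0.4,0.353,-0.098,0.4,20.85,8.8,133.2,0.4,0.353,-0.098,0.4,20.85,8.8,133.2,0.4,0.353,-0.098,0.4,20.85,8.8,133.2,0.4,0.353,-0.098,0.4,20.85,8.8,133.2,0.4,0.353,-0.098,0.4,20.85,8.8,133.2,0.4,0.353,-0.098,0.4,20.85,8.8,133.2,0.4,0.353,-0.098,0.4,20.85,8.8,133.2,0.4,0.353,-0.098,0.4]

```text
clock: 11.22
position: [0.5076, 0.1869, 0.1967]
ee_rot: [1.0, 0.008, -0.004, -0.0]
ft_force: [0.5, 0.2, -1.6]
grip_width: 0.511
grasp_force: 53.3
```

Run:
```python
from h import *
q=down(np.radians(-89.2)); o=status.get_obs();print(o["joint_pos"],o["position"])
print(delta([.5096,.1854,.2],q),delta([.5096,.1854,.09],q))
```

```text
[-1.27612093  0.26587509  0.98463006  1.78568466 -0.23825557  1.22253787
 -1.77801648] [0.50760091 0.18694952 0.19666715]
(array([-0.06,  0.42,  0.15]), array([ 0.0019,  0.0016, -0.0033])) (array([-0.06,  0.42,  0.15]), array([0.0027, 0.0017, 0.1066]))
```

>>> play_rows:
  plan: [0,0.4,0,0.002,0.001,0.04,0.4,0,0.4,0,0.002,0.001,0.08,0.4,0,0.4,0,0.002,0.001,0.105,0.4,0,0.4,0,0.002,0.001,0.108,0.4,0,0.4,0,0.002,0.001,0.108,0.4]

```text
clock: 11.85
position: [0.5098, 0.1861, 0.0898]
ee_rot: [1.0, 0.007, 0.001, -0.001]
ft_force: [0.1, -0.3, -2.0]
grip_width: 0.516
grasp_force: 53.3
```

```bash
cat >> h.py <<'E'
def look(k=5):
    "average pictures and pose"
    a={n:[] for n in M};p=[];q=[]
    for i in range(k):
        for n in M: a[n].append(viewer.camera(n).astype(float)); o=status.get_obs();p.append(o["position"]);q.append(o["ee_rot"])
    p=np.mean(p,0);q=Ro.from_quat(q).mean().as_quat()
    return {n:np.mean(a[n],0) for n in a},p,q
def big(im,u0,v0,w,h,k,name):
    g=im[v0:v0+h,u0:u0+w].mean(2);g=np.clip((g-20)/(g.max()-20)*255,0,255).astype(np.uint8)
    c=cv2.cvtColor(cv2.resize(g,None,fx=k,fy=k,interpolation=cv2.INTER_CUBIC),cv2.COLOR_GRAY2BGR)
    for x in range(u0,u0+w,5): cv2.line(c,((x-u0)*k+k//2,0),((x-u0)*k+k//2,9 if x%10 else 16),(0,0,255));cv2.putText(c,str(x),((x-u0)*k+k//2+2,8),0,.3,(0,0,255)) if x%10==0 else 0
    for y in range(v0,v0+h,5): cv2.line(c,(0,(y-v0)*k+k//2),(9 if y%10 else 16,(y-v0)*k+k//2),(0,0,255));cv2.putText(c,str(y),(0,(y-v0)*k+k//2-2),0,.3,(0,0,255)) if y%10==0 else 0
    cv2.imwrite(f"pics/{name}.png",c);return c
E
python3 - <<'E'
from h import *
im,p,q=look(4); np.savez("l2.npz",**im); R=Ro.from_quat(q).as_matrix()
print(p.round(4),q.round(4),"yhead",np.degrees(np.arctan2(R[1,1],R[0,1])))
a=big(im["top"],170,190,45,66,9,"a");b=big(im["side"],225,130,70,66,9,"b")
for n,z in(("base-end",.018),("tent",.09)):pass
c=np.hstack([a,b])[:, :];print(c.shape);cv2.imwrite("pics/hover.png",cv2.resize(c,(800,int(c.shape[0]*800/c.shape[1]))))
E
```

```text
[0.5098 0.1863 0.09  ] [ 1.0e+00  7.0e-03  8.0e-04 -1.2e-03] yhead -89.19661346468675
(594, 1035, 3)
```

View pics/hover.png

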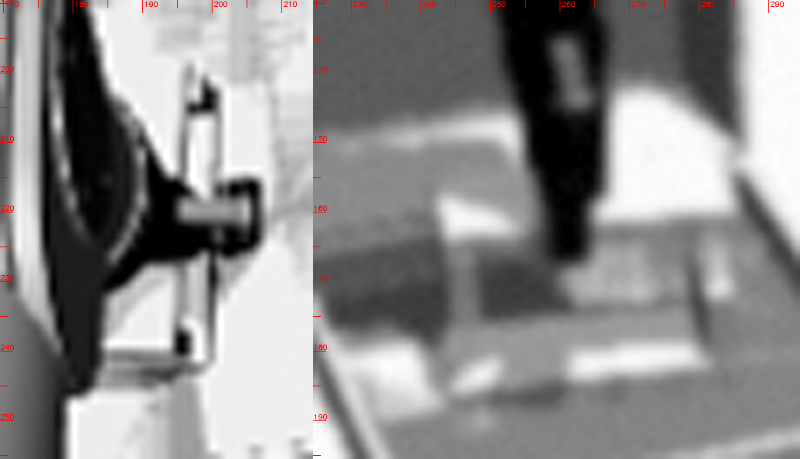

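```bash
cat >> h.py <<'E'
def ang(o,hd,sz):  # corner points of an angle; sz=+1 leg up, -1 leg down
    h=np.radians(hd);x=np.array([np.cos(h),np.sin(h),0]);y=np.array([-np.sin(h),np.cos(h),0])
    P={}
    for nx,a in(("F",-.06),("L",.06)):
        for ny,b in(("-",-.0225),("+",.0225)):
            for nz,c in(("t",.006),("b",-.006)): P[nx+ny+nz]=np.array(o)+a*x+b*y+[0,0,c]
            if nx=="L": P["Leg"+ny]=np.array(o)+a*x+b*y+[0,0,.04*sz];P["LegIn"+ny]=np.array(o)+(a-.012)*x+b*y+[0,0,.04*sz]
    return P
E
python3 - <<'E'
from h import *
im=np.load("l2.npz")
out=[]
for n,(u0,v0,w,h) in(("side",(232,140,60,60)),("top",(175,195,40,60))):
    k=7
    g=im[n][v0:v0+h,u0:u0+w].mean(2);g=np.clip((g-20)/(g.max()-20)*255,0,255).astype(np.uint8)
    c=cv2.cvtColor(cv2.resize(g,None,fx=k,fy=k,interpolation=cv2.INTER_CUBIC),cv2.COLOR_GRAY2BGR)
    for P,col in((ang([.520,.1855,.012],.8,1),(0,0,255)),(ang([.5202,.1864,.0891],-179.2,-1),(0,200,0))):
        for X in P.values():
            uv=(proj(n,X)-[u0,v0]+.5)*k; cv2.circle(c,tuple(int(round(t)) for t in uv),2,col,-1)
    out.append(c)
cv2.imwrite("pics/ov.png",np.hstack(out))
E
```

```text
(no output)
```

View pics/ov.png

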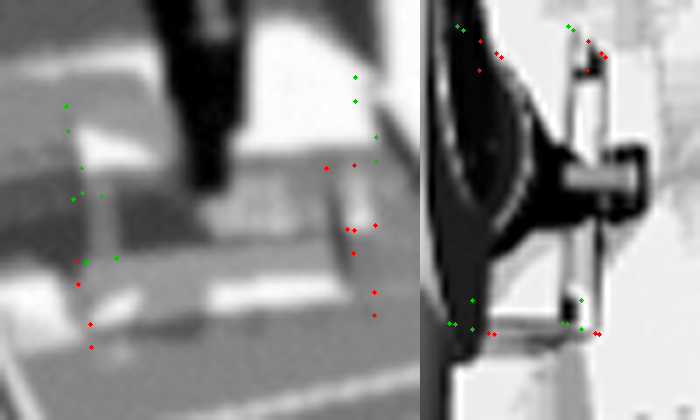

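>>> play_rows:
  plan: [0,0,0,0,0.001,0.01,0.4,0,0,0,0,0.001,0.02,0.4,0,0,0,0,0.001,0.026,0.4,0,0,0,0,0.001,0.028,0.4,0,0,0,0,0.001,0.029,0.4,0,0,0,0,0.001,0.03,0.4,0,0,0,0,0.001,0.03,0.4]

```text
clock: 13.12
position: [0.5094, 0.1851, 0.0592]
ee_rot: [1.0, 0.007, 0.0, -0.001]
ft_force: [0.5, 0.2, -1.7]
grip_width: 0.513
grasp_force: 53.4
```

No contact yet (−1.7 N is the carried weight). Go down in 0.5–1 mm steps.

>>> play_rows:
  plan: [0,0,0,0,0,0.0005,0.4,0,0,0,0,0,0.001,0.4,0,0,0,0,0,0.0015,0.4,0,0,0,0,0,0.0015,0.4]

```text
clock: 13.62
position: [0.5095, 0.1852, 0.0588]
ee_rot: [1.0, 0.007, 0.0, -0.001]
ft_force: [-6.9, -2.0, 16.7]
grip_width: 0.512
grasp_force: 55.5
```

>>> play_rows:
  plan: [0,0,0,0,0,-0.0005,0.4,0,0,0,0,0,-0.0005,0.65,0,0,0,0,0,-0.0005,0.7,0,0,0,0,0,-0.0005,0.7,0,0,0,0,0,-0.03,0.7,0,0,0,0,0,-0.08,0.7,0,0,0,0,0,-0.14,1,0,0,0,0,0,-0.17,1]

```text
clock: 14.62
position: [0.5101, 0.1848, 0.2305]
ee_rot: [1.0, 0.007, 0.002, -0.002]
ft_force: [0.5, 0.7, 0.6]
grip_width: 0.999
grasp_force: 0.0
```

Run:
```python
from h import *
# last angle pose from first measurements
E=np.mean([[.4611,-.1081],[.4716,-.148],[.4637,-.1114],[.4728,-.1528]],0)
L=np.mean([[.5749,-.0761],[.5854,-.1204],[.567,-.0835],[.5864,-.1225]],0)
d=L-E;print(E,L,np.linalg.norm(d),np.degrees(np.arctan2(d[1],d[0])))
# leave toward last: hover
hd=np.arctan2(d[1],d[0]);x=np.array([np.cos(hd),np.sin(hd)]);o=(E+.06*x);g=o+.004*x
print("org",o)
for s in(90,-90):print(delta([*g,.16],down(hd+np.radians(s))))
print(status.get_obs()["joint_pos"],status.get_obs()["position"])
```

```text
[ 0.4673   -0.130075] [ 0.578425 -0.100625] 0.11496115920170595 14.8431303645962
org [ 0.52529785 -0.11470459]
(array([ -0.29,   0.26, 165.91]), array([0.0149, 0.2989, 0.0695]))
(array([ -0.18,  -0.2 , -14.09]), array([0.0149, 0.2989, 0.0695]))
[-1.31099858  0.2255379   1.01802032  1.74676709 -0.20278951  1.27671245
 -1.80345217] [0.51014904 0.18475964 0.23053531]
```

>>> play_rows:
  plan: [0,0,-14,-0.05,0.485,0,1,0,0,-14,-0.05,0.485,0,1,0,0,-14,-0.05,0.485,0,1,0,0,-14,-0.05,0.485,0,1,0,0,-14,-0.05,0.485,0,1,0,0,-14,-0.05,0.485,0,1,0,0,-14,-0.05,0.485,0,1,0,0,-14,-0.05,0.485,0,1,0,0,-14,-0.05,0.485,0,1,0,0,-14,-0.05,0.485,0,1]

```text
clock: 15.88
position: [0.4658, -0.3008, 0.2266]
ee_rot: [0.992, 0.128, 0.0, -0.001]
ft_force: [-0.2, -0.4, 0.3]
grip_width: 1.001
grasp_force: 0.0
```

Run:
```python
from h import *
im,p,q=look(4); np.savez("l3.npz",**im);print(p.round(4),q.round(4))
def sub(n,u0,v0,w,h,k):
    g=im[n][v0:v0+h,u0:u0+w].mean(2);lo=np.percentile(g,1);g=np.clip((g-lo)/(g.max()-lo)*255,0,255).astype(np.uint8)
    c=cv2.cvtColor(cv2.resize(g,None,fx=k,fy=k,interpolation=cv2.INTER_CUBIC),cv2.COLOR_GRAY2BGR)
    for x in range(u0,u0+w,5): cv2.line(c,((x-u0)*k+k//2,0),((x-u0)*k+k//2,6 if x%10 else 12),(0,0,255))
    for y in range(v0,v0+h,5): cv2.line(c,(0,(y-v0)*k+k//2),(6 if y%10 else 12,(y-v0)*k+k//2),(0,0,255))
    return c
a=sub("top",175,195,35,55,7);b=sub("top",275,195,35,55,7);s=sub("side",238,140,44,55,7)
cv2.imwrite("pics/p3.png",np.hstack([a,b,s]))
```

```text
[ 0.4666 -0.2995  0.2268] [ 9.915e-01  1.298e-01  5.000e-04 -1.000e-03]
```

View pics/p3.png

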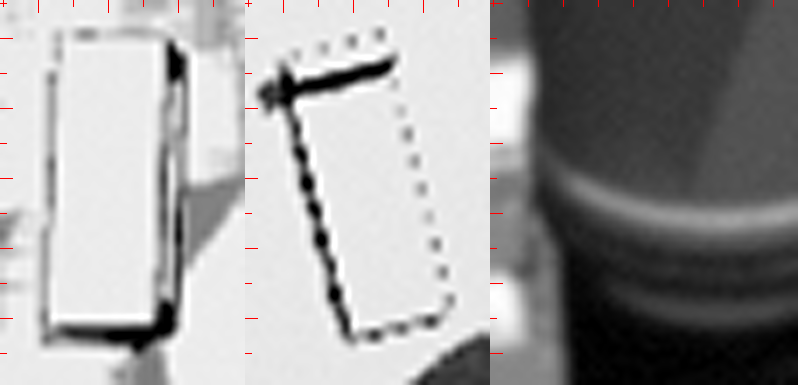

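Run:
```python
from h import *
P=lambda u0,x,y:(u0+(x+.5)/7-.5,195+(y+.5)/7-.5)
def rep(n,L,z,u0,dx,names):
    c=[onz("top",*P(u0,x-dx,y),z) for x,y in L]
    print(n,"ctr",np.mean(c,0).round(4))
    for i in range(4):
        d=c[(i+1)%4]-c[i];print("  ",names[i],np.linalg.norm(d).round(4),np.degrees(np.arctan2(d[1],d[0])).round(2))
    return c
rep("tent",[(44,326),(55,33),(168,34),(158,326)],.064,175,0,["left","far","right","near"])
rep("last",[(350,333),(290,98),(397,74),(450,308)],.012,275,245,["left","legin","right","near"])
# top edge of leg outer
print("leg outer top",onz("top",*P(275,285-245,62),.046),onz("top",*P(275,383-245,34),.046))
```

```text
tent ctr [0.5208 0.1849 0.064 ]
   left 0.1212 0.17
   far 0.0467 -89.7
   right 0.1209 -179.92
   near 0.0465 90.71
last ctr [ 0.5197 -0.1146  0.012 ]
   left 0.1045 14.85
   legin 0.0475 -76.48
   right 0.1035 -166.95
   near 0.0442 104.69
leg outer top [ 0.57557189 -0.07598971  0.046     ] [ 0.58808615 -0.11724252  0.046     ]
```

>>> play_rows:
  plan: [0,0,0.6,0.115,-0.165,0.05,0.95,0,0,0.6,0.115,-0.165,0.05,0.95,0,0,0.6,0.115,-0.165,0.05,0.95,0,0,0.6,0.115,-0.165,0.05,0.95,0,0,0.6,0.115,-0.165,0.1,0.8,0,0,0.6,0.115,-0.165,0.15,0.7,0,0,0.6,0.115,-0.165,0.19,0.65,0,0,0.6,0.115,-0.165,0.2,0.62,0,0,0.6,0.115,-0.165,0.205,0.62,0,0,0.6,0.115,-0.165,0.205,0.62]

```text
clock: 17.52
position: [0.5359, -0.1119, 0.0234]
ee_rot: [0.992, 0.123, 0.001, -0.001]
ft_force: [0.5, 0.6, 0.3]
grip_width: 0.619
grasp_force: 0.0
```

Run:
```python
from h import *
P=[];F=[]
for i in range(4): viewer.camera("top");o=status.get_obs();P.append(o["position"]);F.append(o["ft_force"])
print(np.mean(P,0),np.mean(F,0),manip.tip_extent,o["grip_width"])
```

```text
[ 0.53584679 -0.11171069  0.0233124 ] [0.91491605 0.04862996 0.30619455] 0.014 0.6227155733455434
```

>>> play_rows:
  plan: [0,0,0,0,0,0.002,0.6,0,0,0,0,0,0.004,0.6,0,0,0,0,0,0.005,0.6,0,0,0,0,0,0.005,0.6]

```text
clock: 18.23
position: [0.535, -0.1117, 0.0171]
ee_rot: [0.992, 0.123, 0.0, -0.001]
ft_force: [-0.3, 0.5, 0.3]
grip_width: 0.6
grasp_force: 0.0
```

>>> play_rows:
  plan: [0,0,0,0,0,0,0.4,0,0,0,0,0,0,0.4,0,0,0,0,0,0,0.4,0,0,0,0,0,0,0.4]
  squeeze: 50

```text
clock: 18.73
position: [0.5352, -0.1116, 0.0175]
ee_rot: [0.992, 0.123, 0.0, -0.001]
ft_force: [-2.7, 1.2, 5.6]
grip_width: 0.507
grasp_force: 50.9
```

>>> play_rows:
  plan: [0,0,0,0,0,-0.04,0.4,0,0,0,0,0,-0.1,0.4,0,0,0,0,0,-0.16,0.4,0,0,0,0,0,-0.18,0.4,0,0,0,0,0,-0.18,0.4]

```text
clock: 19.35
position: [0.5354, -0.1116, 0.1975]
ee_rot: [0.992, 0.124, 0.001, -0.001]
ft_force: [0.5, -0.0, -3.3]
grip_width: 0.507
grasp_force: 52.3
```

```bash
cat >> h.py <<'E'
def goto(p,q=None,k=6):
    P=[];Q=[];F=[]
    for i in range(k): viewer.camera("top");o=status.get_obs();P.append(o["position"]);Q.append(o["ee_rot"]);F.append(o["ft_force"])
    P=np.mean(P,0);R=Ro.from_quat(Q).mean()
    print("at",P.round(4),"F",np.mean(F,0).round(1),"shift",R.inv().apply(np.array(p)-P).round(4),"turn",(R.inv()*Ro.from_quat(q)).as_rotvec(degrees=True).round(2))
E
python3 - <<'E'
from h import *
goto([.530,.1853,.2],down(np.radians(-89.4)))
E
```

```text
at [ 0.5343 -0.1116  0.1956] F [ 0.1  0.1 -2. ] shift [ 0.0686 -0.2889 -0.0039] turn [-0.1   0.08 13.59]
```

>>> play_rows:
  plan: [0,0,13.6,0.069,-0.289,-0.004,0.4,0,0,13.6,0.069,-0.289,-0.004,0.4,0,0,13.6,0.069,-0.289,-0.004,0.4,0,0,13.6,0.069,-0.289,-0.004,0.4,0,0,13.6,0.069,-0.289,-0.004,0.4,0,0,13.6,0.069,-0.289,-0.004,0.4,0,0,13.6,0.069,-0.289,0.04,0.4,0,0,13.6,0.069,-0.289,0.08,0.4,0,0,13.6,0.069,-0.289,0.1,0.4,0,0,13.6,0.069,-0.289,0.1,0.4,0,0,13.6,0.069,-0.289,0.1,0.4]

```text
clock: 21.02
position: [0.5321, 0.1852, 0.0989]
ee_rot: [1.0, 0.005, 0.001, -0.001]
ft_force: [0.7, 0.9, -1.5]
grip_width: 0.504
grasp_force: 52.2
```

Run:
```python
from h import *
goto([.530,.1853,.0815],down(np.radians(-89.4)),2)
im,p,q=look(4); np.savez("l4.npz",**im);print(p.round(4))
def sub(n,u0,v0,w,h,k):
    g=im[n][v0:v0+h,u0:u0+w].mean(2);lo=np.percentile(g,1);g=np.clip((g-lo)/(g.max()-lo)*255,0,255).astype(np.uint8)
    c=cv2.cvtColor(cv2.resize(g,None,fx=k,fy=k,interpolation=cv2.INTER_CUBIC),cv2.COLOR_GRAY2BGR)
    for x in range(u0,u0+w,5): cv2.line(c,((x-u0)*k+k//2,0),((x-u0)*k+k//2,6 if x%10 else 12),(0,0,255))
    for y in range(v0,v0+h,5): cv2.line(c,(0,(y-v0)*k+k//2),(6 if y%10 else 12,(y-v0)*k+k//2),(0,0,255))
    return c
a=sub("top",175,195,35,55,9);s=sub("side",235,140,50,55,9)
cv2.imwrite("pics/p4.png",np.hstack([a,s]))
```

```text
at [0.532  0.1854 0.099 ] F [ 0.7  0.3 -1.4] shift [-0.0021  0.0002  0.0175] turn [-0.14 -0.13 -0.03]
[0.5314 0.1855 0.0982]
```

View pics/p4.png

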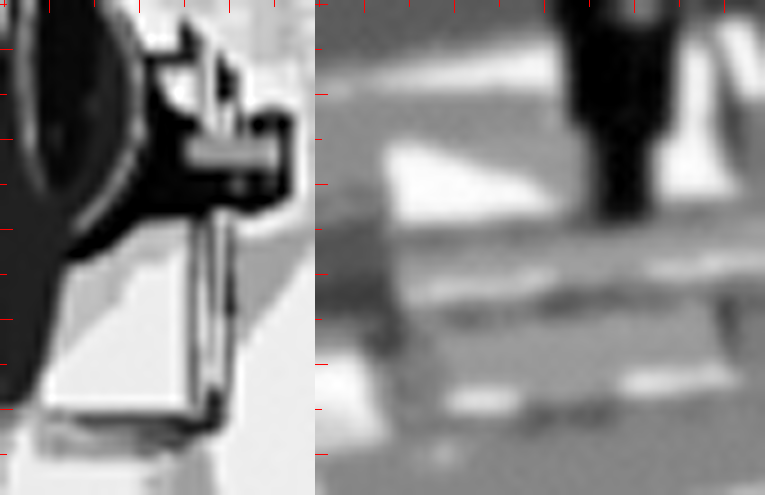

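Run:
```python
from h import *
P=lambda x,y,k:(175+(x+.5)/k-.5,195+(y+.5)/k-.5)
im=np.load("l4.npz")["top"].mean(2)
print(im[236:246,184:194].astype(int))
im3=np.load("l3.npz")["top"].mean(2)
print(im3[236:246,184:194].astype(int))
print("last end",onz("top",*P(120,412,9),.093),"tent end",onz("top",*P(100,326,7),.064))
print("last right side",onz("top",*P(191,300,9),.093), "tent right",onz("top",*P(160,260,7),.064))
S=lambda x,y:(235+(x-315+.5)/9-.5,140+(y+.5)/9-.5)
print("side: last end near top",onz("side",*S(396,224),.093))
```

```text
[[125 125 125 125 125 125 125 126 125 126]
 [125 125 125 125 125 125 125 125 126 126]
 [125 126 125 126 126 126 126 126 126 127]
 [127 128 128 128 128 129 129 129 128 129]
 [102 101 101 100 100  98  99  99  99 100]
 [ 55  57  56  55  55  54  54  55  55  49]
 [ 72  64  65  65  66  64  57  53  53  48]
 [ 97  88  84  81  77  74  62  54  55  55]
 [ 91  90  85  84  80  77  67  65  62  54]
 [ 93  90  91  91  91  88  76  72  82  93]]
[[128 128 127 128 128 128 127 129 128 128]
 [127 128 128 128 128 128 127 128 128 128]
 [127 128 128 128 128 128 128 128 128 127]
 [129 128 128 129 128 128 128 129 129 128]
 [131 131 131 131 131 131 131 132 131 132]
 [ 91  93  94  94  94  95  95  95  95  91]
 [ 71  63  64  65  65  63  56  52  51  47]
 [ 97  88  83  81  76  73  61  53  54  55]
 [116 115 112 111 108 107 102  95  96  83]
 [129 130 130 130 130 130 130 127 127 111]]
last end [0.46110104 0.18261715 0.093     ] tent end [0.46031847 0.18518762 0.064     ]
last right side [0.4963023  0.16185751 0.093     ] tent right [0.48766626 0.16167125 0.064     ]
side: last end near top [0.46173184 0.16111661 0.093     ]
```

>>> play_rows:
  plan: [0,0,0,-0.001,0,0.006,0.4,0,0,0,-0.001,0,0.011,0.4,0,0,0,-0.001,0,0.014,0.4,0,0,0,-0.001,0,0.015,0.4,0,0,0,-0.001,0,0.0155,0.4,0,0,0,-0.001,0,0.0155,0.4]

```text
clock: 22.28
position: [0.5302, 0.1853, 0.0822]
ee_rot: [1.0, 0.005, 0.0, -0.001]
ft_force: [-0.6, -0.6, -1.6]
grip_width: 0.507
grasp_force: 52.3
```

>>> play_rows:
  plan: [0,0,0,0,0,0.0005,0.4,0,0,0,0,0,0.001,0.4,0,0,0,0,0,0.001,0.4]

```text
clock: 22.65
position: [0.5302, 0.1854, 0.0815]
ee_rot: [1.0, 0.005, 0.0, -0.001]
ft_force: [-2.3, 0.3, 5.3]
grip_width: 0.505
grasp_force: 52.9
```

>>> play_rows:
  plan: [0,0,0,0,0,0,0.52,0,0,0,0,0,0,0.55,0,0,0,0,0,0,0.65,0,0,0,0,0,0,0.68,0,0,0,0,0,-0.03,0.68,0,0,0,0,0,-0.08,0.7,0,0,0,0,0,-0.14,1,0,0,0,-0.03,0.2,-0.14,1,0,0,0,-0.05,0.48,-0.14,1,0,0,0,-0.05,0.48,-0.14,1,0,0,0,-0.05,0.48,-0.14,1,0,0,0,-0.05,0.48,-0.14,1,0,0,0,-0.05,0.48,-0.14,1,0,0,0,-0.05,0.48,-0.14,1,0,0,0,-0.05,0.48,-0.14,1,0,0,0,-0.05,0.48,-0.14,1]

```text
clock: 24.65
position: [0.4824, -0.3003, 0.2205]
ee_rot: [1.0, 0.001, -0.0, 0.0]
ft_force: [0.4, -0.2, -0.0]
grip_width: 0.999
grasp_force: 0.0
```

Run:
```python
from h import *
im,p,q=look(3); np.savez("l5.npz",**im);print(p.round(4))
def sub(n,u0,v0,w,h,k):
    g=im[n][v0:v0+h,u0:u0+w].mean(2);lo=np.percentile(g,1);g=np.clip((g-lo)/(g.max()-lo)*255,0,255).astype(np.uint8)
    return cv2.cvtColor(cv2.resize(g,None,fx=k,fy=k,interpolation=cv2.INTER_CUBIC),cv2.COLOR_GRAY2BGR)
a=sub("top",175,195,35,55,10)
b=np.clip(im["top"]*1.7,0,255).astype(np.uint8)[...,::-1][70:330,90:410]
b=cv2.resize(b,(440,int(260*440/320)));b=cv2.copyMakeBorder(b,0,550-b.shape[0],0,0,cv2.BORDER_CONSTANT)
cv2.imwrite("pics/p5.png",np.hstack([a,b]))
```

```text
[ 0.4851 -0.2949  0.2202]
```

View pics/p5.png

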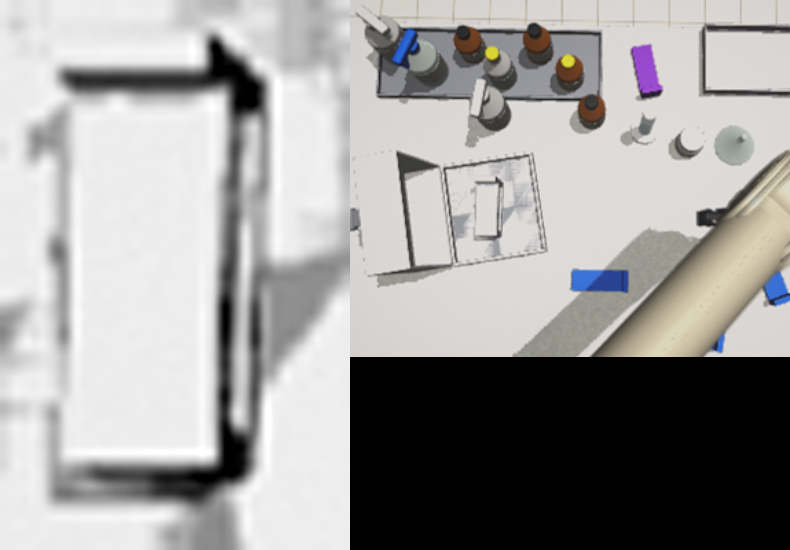

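Run:
```python
from h import *
P=lambda x,y,k:(175+(x+.5)/k-.5,195+(y+.5)/k-.5)
c=[onz("top",*P(x,y,10),z) for x,y,z in((63,466,.076),(217,466,.076),(229,90,.076),(72,90,.076))]
for i in range(4):
    d=c[(i+1)%4]-c[i];print(c[i].round(4),np.linalg.norm(d).round(4),np.degrees(np.arctan2(d[1],d[0])).round(2))
print("near mid",(c[0]+c[1])/2,"legin mid",(c[2]+c[3])/2)
im=np.load("l5.npz")["top"].mean(2);i3=np.load("l3.npz")["top"].mean(2)
print(im[238:246,184:192].astype(int)); 
for r in(225,232,238): print(r,im[r,178:204].astype(int),i3[r,178:204].astype(int))
```

```text
[0.4594 0.2056 0.076 ] 0.0436 -89.29
[0.46   0.1621 0.076 ] 0.1078 0.23
[0.5677 0.1625 0.076 ] 0.0449 90.8
[0.5671 0.2074 0.076 ] 0.1077 -179.05
near mid [0.45968908 0.18383097 0.076     ] legin mid [0.56741814 0.18494046 0.076     ]
[[128 128 128 128 128 128 128 128]
 [129 128 129 128 129 129 129 128]
 [131 132 131 131 131 132 132 132]
 [ 92  94  94  95  94  95  95  96]
 [ 72  64  65  65  66  65  57  53]
 [ 99  90  85  83  79  76  63  55]
 [ 92  91  87  85  81  78  68  65]
 [111 111 112 112 112 111 109 110]]
225 [121 124 111  99 130 128 128 128 128 128 128 128 128 128 129 128 128 130
 110  43  85 113  68 102  94  94] [120 123 125 120 110 129 128 128 127 128 128 128 128 128 128 128 128 128
 130 107  80 112  68 101  93  93]
232 [128 129 122 115 129 128 128 128 128 127 128 128 128 129 128 129 129 131
 112  61 102 114  72  98 109 131] [128 129 119 105 124 129 128 127 128 127 128 128 128 128 128 127 128 128
 130 114  98 113  71  98 108 130]
238 [130 119 106 124 129 129 128 128 128 128 128 128 128 128 128 128 129 131
 109  36  59  72  86 132 129 128] [128 129 119 108 129 128 127 128 128 128 128 128 128 128 128 127 128 129
 123  91  58  71  86 132 129 128]
```

```bash
python3 -c "
from workcell import manip
print(manip.hand_in())"
```

```text
the job is handed in; nothing more can be done
None
```

The lid is open and looks to be on its stop, and the other two supports are piled on the base in alternating directions, flush to about 1–2 mm by the top camera. The bottles and glassware look unmoved. The job is handed in at about 25 s; the hand-in gave no verdict.

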